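# Clamp the tall jar for opening

### The job

The tall jar is to be held in the bench jar clamp for opening. First take the small tin that was left between the clamp's jaws and stand it upright in the empty bay of the lid basket; then stand the tall jar upright on the clamp's bed, in the middle between the jaws, let go, and wind the handwheel by its knob until the sliding jaw holds the jar snugly against the fixed jaw, without cracking the glass by overtightening. Move the jaw only by the handwheel, leave the bottle, the short jar and the pot where they stand, and finally let go of everything.

Things in the scene. Friction and masses are not known exactly. Their poses are not given: they have to be found in the camera images.
- bed (a point): Jar clamp: steel bed plate 300 x 100 mm, 15 mm thick, lying on the counter and fixed. This point is the centre of the bed's top face. Its x axis runs along the bed from the fixed jaw (negative x) to the handwheel (positive x); y is across the bed; z up. The bed's edges carry look-only strips, nothing stands up at its sides.
- fixed_jaw: Fixed jaw: block 70 mm wide, 33 mm thick in all, 50 mm high above the bed, with a sprung rubber face that gives 1 mm per 10 N, up to 6 mm. Origin at the bottom centre of its face (as it stands unpressed), on the bed's top, 115 mm from the bed's centre; x axis points out of the face to the sliding jaw.
- jaw: Sliding jaw: block 70 mm wide, 26 mm thick, 50 mm high above the bed, with a rubber face towards the fixed jaw. Origin at the bottom centre of its face, on the bed's top; axes as the bed's. It slides along the bed's x, driven by the handwheel through rack and pinion: 9.5 mm per radian (60 mm a turn). Fully open the faces are 145 mm apart; at the start 105 to 145 mm.
- hub (a point): Point on the handwheel's upright axis, at the height of the knob's middle (135 mm above the counter). The wheel lies level: rim radius 50 mm (centre line), rim 12 mm thick, its top 108 mm above the counter; it stands on a gear head 60 x 70 mm, 80 mm high.
- wheel (a joint): Handwheel angle, rad: 0 with the jaw fully open, grows clockwise seen from above, which closes the jaw (jaw travel from fully open = 9.5 mm x angle). At angle 0 the knob lies from the hub in the bed's +x direction. It has friction (about 3 N at the knob, a little more when wound fast) and stays where it is left, so the jar stays pinched, with up to about 15 N. Range -0.2 to 12.6.
- knob_mid (a point): Middle of the upright black knob on the wheel's rim: diameter 22 mm, 50 mm high, from 108 to 158 mm above the counter, 50 mm from the hub's axis. It spins freely on its own upright pin, so it can be held without turning the hand while it is led round the circle. 8 N beyond friction at the knob squeezes the jar with about 40 N.
- tall_jar: The tall amber glass jar with a steel lid, to be clamped; origin at the centre of its underside, z up when it stands.
- jar_mid (a point): Centre of the tall jar (half-way up): straight cylinder 56 mm in diameter, 120 mm high, the top 19 mm being the lid 52 mm in diameter; about 0.4 kg. The glass cracks if a jaw presses it with more than 100 N.
- tin_mid (a point): Centre of the small plain metal tin: cylinder 42 mm in diameter, 80 mm high, about 0.2 kg. It starts standing on the clamp's bed between the jaws.
- bay (a point): Basket: fixed open white plastic box, 150 x 200 mm, 45 mm high, walls 4 mm, split by a wall across its middle into two bays. One bay holds two stacks of lids 55 mm high. This point is the centre of the inner floor of the empty bay, 5 mm above the counter; the bay is 142 mm along its x and 92 mm (y from -44 to +48) along its y; the lids lie on its +y side. The basket stands to the left or right of the clamp.
- bottle_mid (a point): Bystander: the narrow bottle with a black cap, 54 mm in diameter, 150 mm high; its centre half-way up.
- short_jar_mid (a point): Bystander: the short, wide amber jar with a steel lid, 70 mm in diameter, 75 mm high; its centre half-way up.
- pot_mid (a point): Bystander: open steel pot, 110 mm across the rim, 85 mm high; a point half-way up on its axis. It stands on the side of the clamp where the basket is not.
- tin: The same tin; origin at the centre of its underside, z up when it stands.
There are look-alikes about, which are no part of the job. What is shaped like the tall_jar but turquoise is not meant. What is shaped like the tin but red is not meant.

How it is judged:
On the way, in this order (a step that is already met when the one before it is completed fails the run):
1. the tin stands upright in the empty bay of the basket, let go (x of tin_mid in the frame of bay between -0.06 and 0.06 m and y of tin_mid in the frame of bay between -0.04 and 0.04 m and z of tin_mid in the frame of bay between 0.03 and 0.05 m and angle between tin_mid's own z axis and vertical below 0.12 rad and contact force between the fingers and tin below 0.3 N), for 0.2 s.
2. the tall jar stands upright on the bed between the jaws, let go (x of jar_mid in the frame of fixed_jaw above 0.02 m and x of jar_mid in the frame of jaw below -0.02 m and y of jar_mid in the frame of bed between -0.02 and 0.02 m and z of jar_mid in the frame of bed between 0.055 and 0.065 m and angle between jar_mid's own z axis and vertical below 0.09 rad and contact force between the fingers and tall_jar below 0.3 N), for 0.2 s.
3. the sliding jaw presses the jar against the fixed jaw (contact force between each of jaw, fixed_jaw and tall_jar above 1.5 N), for 0.2 s.
At the end, for the whole second after the job is handed in: The tin stands upright (within 7 degrees) on the floor of the empty bay. The tall jar stands upright (within 5 degrees) on the bed, within 20 mm of the bed's centre line, pressed by both jaws with at least 1.5 N each; jar and wheel at rest (all of step 3 and x of tin_mid in the frame of bay between -0.06 and 0.06 m and y of tin_mid in the frame of bay between -0.04 and 0.04 m and z of tin_mid in the frame of bay between 0.03 and 0.05 m and angle between tin_mid's own z axis and vertical below 0.12 rad and x of jar_mid in the frame of fixed_jaw above 0.02 m and x of jar_mid in the frame of jaw below -0.02 m and y of jar_mid in the frame of bed between -0.02 and 0.02 m and z of jar_mid in the frame of bed between 0.055 and 0.065 m and angle between jar_mid's own z axis and vertical below 0.09 rad and velocity of joint wheel between -0.05 and 0.05 rad/s and linear speed of tall_jar below 0.02 m/s); the robot touches nothing.
It fails at once if the bottle is pushed more than 30 mm from its place or tipped over (distance of bottle_mid from where it was at the start of the episode above 0.03 m or angle between bottle_mid's own z axis and vertical above 0.4 rad).
It fails at once if the short jar is pushed more than 30 mm from its place or tipped over (distance of short_jar_mid from where it was at the start of the episode above 0.03 m or angle between short_jar_mid's own z axis and vertical above 0.4 rad).
It fails at once if the pot is pushed more than 30 mm from its place or tipped over (distance of pot_mid from where it was at the start of the episode above 0.03 m or angle between pot_mid's own z axis and vertical above 0.4 rad).
It fails at once if the glass is cracked: a jaw presses the tall jar with more than 100 N (contact force between any of jaw, fixed_jaw and tall_jar above 100 N).
It fails at once if the sliding jaw is pushed by hand (more than 8 N) and not by the wheel (contact force between the fingers and jaw above 8 N).
It also fails if it takes over 72 s, if anything falls off the work surface, if the arm or the gripper's body presses on something with over 40 N, if the wrist force passes 120 N, or if a joint passes its speed limit or range.

### The arm

A 7-joint arm with a two-finger parallel gripper is mounted at the origin on the work surface. World frame = base frame: x ahead of the robot, y to its left, z up, the work surface at z = 0. Lengths are in m, angles in rad, forces in N, time in s.
With the tool pointing down it reaches from about 0.425 to 0.925 m from the base axis. Payload 6.8 kg.
Tool frame: the origin (TCP) lies on the centre line of the jaws, within the pads' length; the fingertips stand 8 mm ahead of it and the grasp point (between the pads) lies 11 mm behind it; z points along the fingers, y is the line along which they close (so a half turn about z gives the same grasp; the last joint's range is limited). The gripper opens to 88 mm and grips with 3 to 60 N. Pads are 20 mm wide; open, the fingers measure 115 mm over their backs; the gripper's body (75 mm by 178 mm) begins 61 mm behind the grasp point.
Start: joints at [-1.376, 0.477, 0.022, 1.555, -0.011, 1.109, -0.083], TCP at [0.201, 0.644, 0.231] pointing down, gripper open.
Joint ranges: [-2.96, 2.96], [-0.34, 2.1], [-1.41, 1.46], [0.24, 2.44], [-1.37, 4.51], [0.17, 1.92], [-2.96, 2.96]. Speed limits (rad/s): [2.39, 2.39, 3.14, 3.14, 3.14, 3.14, 3.14].

### API

Orientations are given as a unit quaternion [w, x, y, z].
In Python, from station import manip gives the robot as it stands.
- The arm moves only by the tool jog_arm, never from a script. Its argument "commands" is a list that holds one entry, the list of rows, each a list of 7 numbers: the shift along the tool's x, y, z in units of 0.25 m (1.0 is 0.25 m), then the turn, a rotation vector about the tool's x, y, z in units of 180 degrees (1.0 is 180 degrees), then the gripper's target within -1 to 1 (shut at 1, half-way at 0, fully open at -1). A call has 1 to 12 rows; each row shifts and turns the commanded pose from where the row before left it, along the tool's axes as they then stand; what a row does not reach is not made up. A row lasts 1/12 s, in which the tool goes at most 41.7 mm and 7.16 degrees, less where a joint would pass 70% of its speed; a pose out of reach is approached as far as the arm can. A call with a number of a shift or a turn outside -1 to 1 is refused whole. A call with a gripper value outside its range is refused whole. The fingers move at their own pace and stop on an object; "force" is the grip in N (left out, the last holds). Time passes only in rows, so rows that do not move let the fingers close. It gives the time, the measured TCP pose, the force, the opening and the grip force at its end, in the units of the state.
- manip.observe(): the state, without advancing time (a new reading comes with each control period).
- manip.camera(name): name is "scene" or "top"; returns a dict with "color" (400x640x3 uint8, red, green, blue), "range_z" (400x640 float32, m along the optical axis (not along the pixel's ray), 0 where there is no reading), "fx", "fy", "cx", "cy" (pixels), "distortion" ([k1, k2, p1, p2, k3] as OpenCV has them; the pictures are not rectified), "T" (4x4, takes a point from camera to world coordinates). Camera axes: x right, y down, z forward; pixel columns grow to the right and rows downward; lengths in m; the calibration is good to about 2 mm. A picture is of the moment at which its call begins.
- manip.job_done(): hands the job in; it is judged then, once.
Trained networks look in the newest picture that a camera, given by its name, has taken for a name from the list of things; names that differ only in an ending like _2 or _b are one class to them, and where a whole thing is asked for, a point or a joint stands for the part that bears it (a point fixed in the world has none). Each returns a list of dicts, best first, with "score" (0 to 1); they miss things now and then, are a little off and sometimes report something else, mostly with a low value. They report only what shows in the picture. A call takes as long as a camera call. They do not tell look-alikes from the thing itself.
- manip.find_in(camera, thing): "location" ([column, row] in pixels, amid what is visible of it).
- manip.masks_of(camera, thing): "mask" (400x640 bool, what is visible of it) and "location" ([column, row] in pixels, amid what is visible of it).
- manip.mark_of(camera, thing): "location" ([column, row] in pixels: a listed point, or the origin of a listed thing).
The state is a dict: "clock": time; "joints": joint angles; "dq": joint speeds; "joint_torque": joint torques, N m; "eef_pos": TCP position; "tool_rot": TCP orientation; "force": force on the tool from outside, world axes, zero at the start; "torque": the same for the moment, N m; "gripper_width": finger opening in m; "gripper_force": force on a finger pad.
Only numpy, scipy, OpenCV 4.12 (cv2) and the standard library are available. Lean on these libraries where they do the work, as an engineer would, in place of code of your own. Each camera call takes 0.05 s, during which the arm holds its last target. There are 200 camera calls.

## Working session

There is one attempt and no reset: what is moved stays moved. The work goes in short steps, Python scripts to look and compute and a tool call to move; the robot and the scene stay as the last step left them, time stands still between calls to the robot, and variables do not carry over. Pictures are saved under pics/ and viewed, at most 10 in all, crops included, and the job is handed in when it is done.

Besides the shell and the picture viewer there is one more tool, called after "Call:" as name([rows], argument=value, ...), one row to a line, values as JSON. jog_arm: Moves the arm, as the interface text tells. Shifts and turns lie within -1 to 1; 1 stands for 0.25 m of shift or 180 degrees of turn. Its arguments: {"type":"object","properties":{"commands":{"type":"array"},"force":{"type":"number"}},"required":["commands"]}

```bash
ls; mkdir -p pics
cat > h.py <<'E'
import numpy as np, cv2
from station import manip
def ray(c,px):
    K=np.array([[c['fx'],0,c['cx']],[0,c['fy'],c['cy']],[0,0,1.]])
    u=cv2.undistortPoints(np.array([[px]],float),K,np.array(c['distortion'],float))[0,0]
    T=np.array(c['T']); return T[:3,3],T[:3,:3]@np.array([u[0],u[1],1.])
def depthpt(c,px):
    z=c['range_z'][int(round(px[1])),int(round(px[0]))]; o,d=ray(c,px); return o+d*z
def atz(c,px,z):
    o,d=ray(c,px); return o+d*(z-o[2])/d[2]
def tri(c1,p1,c2,p2):
    o1,d1=ray(c1,p1);o2,d2=ray(c2,p2);d1=d1/np.linalg.norm(d1);d2=d2/np.linalg.norm(d2)
    s=np.linalg.lstsq(np.c_[d1,-d2],o2-o1,rcond=None)[0]
    a=o1+d1*s[0];b=o2+d2*s[1];return (a+b)/2,np.linalg.norm(a-b)
def save(c,n,box=None,f=1):
    im=c['color'][...,::-1]
    if box: im=im[box[1]:box[3],box[0]:box[2]]
    cv2.imwrite('pics/'+n,cv2.resize(im,None,fx=f,fy=f))
E
python3 - <<'E'
from h import *
np.set_printoptions(precision=4,suppress=True)
cs={n:manip.camera(n) for n in('scene','top')}
for n,c in cs.items():
    save(c,n+'0.png'); print(n,c['T'][:3,3],c['fx'])
for t in 'bed fixed_jaw jaw hub knob_mid jar_mid tin_mid bay bottle_mid short_jar_mid pot_mid tin tall_jar'.split():
    r={n:manip.mark_of(n,t) for n in cs}
    for n in cs: print(t,n,[(np.round(x['location'],1).tolist(),round(x['score'],2)) for x in r[n][:3]])
    for x in r['scene'][:2]:
        for y in r['top'][:2]:
            p,e=tri(cs['scene'],x['location'],cs['top'],y['location'])
            if e<.02: print('   ',p.round(4),round(e,4))
print(manip.observe())
E
```

```text
pics
scene [1.1802 0.6012 0.8169] 435.58113223006893
top [ 0.4004 -0.0065  1.3433] 479.89899108031153
bed scene [([311.2, 222.3], 0.64)]
bed top [([330.3, 185.3], 0.93)]
    [ 0.6315 -0.0508  0.0262] 0.0127
fixed_jaw scene [([291.9, 198.2], 0.81), ([350.9, 207.1], 0.35)]
fixed_jaw top [([367.0, 194.9], 0.61)]
    [ 0.6066 -0.1566  0.0273] 0.0013
jaw scene [([313.6, 229.9], 0.57), ([312.3, 222.7], 0.24)]
jaw top [([325.4, 230.1], 0.67), ([317.3, 190.7], 0.64)]
    [ 0.6283 -0.0243  0.0122] 0.014
hub scene []
hub top [([284.1, 172.2], 0.83)]
knob_mid scene [([302.8, 213.7], 0.56), ([344.3, 229.2], 0.5)]
knob_mid top [([268.7, 168.0], 0.6)]
    [0.6626 0.1075 0.1353] 0.0039
jar_mid scene [([326.1, 179.9], 0.95), ([313.2, 223.0], 0.72), ([344.9, 161.6], 0.59)]
jar_mid top [([357.8, 233.5], 0.65), ([316.9, 184.0], 0.18)]
    [ 0.4997 -0.1276  0.0567] 0.0052
    [ 0.6108 -0.0151  0.1781] 0.0047
    [ 0.518  -0.1492 -0.1188] 0.02
    [ 0.6385 -0.0203  0.0471] 0.0063
tin_mid scene [([237.0, 239.6], 0.84), ([305.4, 203.9], 0.83), ([468.3, 299.6], 0.35)]
tin_mid top [([345.1, 122.1], 0.81), ([
[... 725 characters left out ...]
[ 0.8212 -0.0974  0.0015] 0.0122
tall_jar scene [([328.9, 193.6], 0.57)]
tall_jar top [([357.2, 233.4], 0.74), ([372.7, 266.6], 0.64)]
    [ 0.4988 -0.1248  0.009 ] 0.0093
{'clock': 1.4, 'joints': array([-1.3761,  0.477 ,  0.0224,  1.5554, -0.0115,  1.1093, -0.0831]), 'dq': array([ 0.0025, -0.0001,  0.0007,  0.001 , -0.0002, -0.0001, -0.001 ]), 'joint_torque': array([  0.0009, -58.2718,   1.5337, -27.2929,  -0.0544,   0.0101,
         0.    ]), 'eef_pos': array([0.2013, 0.6443, 0.2307]), 'tool_rot': array([-0.    ,  0.1508,  0.9886,  0.    ]), 'force': array([-0.7572, -0.448 ,  0.0093]), 'torque': array([ 0.03  ,  0.0272, -0.0441]), 'gripper_force': 0.0, 'gripper_width': 0.08783388842249097}
```

View pictures.

View pics/top0.png

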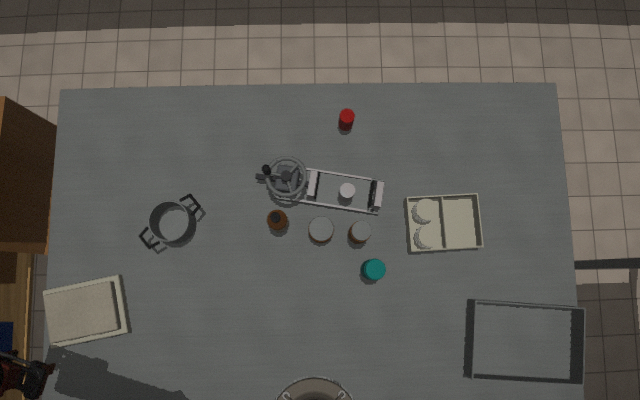

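View pics/scene0.png

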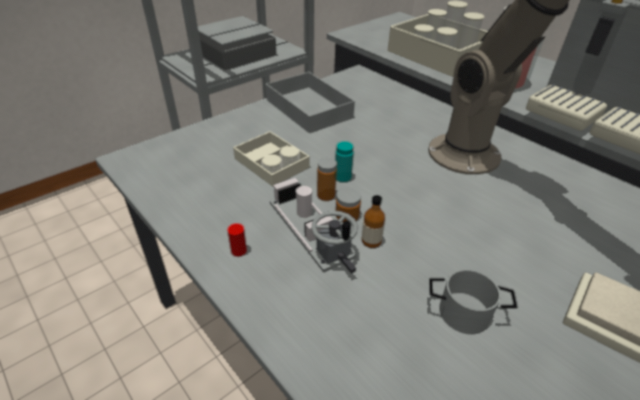

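Top view: plain tin (347,191) between the jaws, red look-alike (346,119); amber tall jar (360,232), turquoise look-alike (373,269); wheel (287,178) with knob (267,170); empty bay is the right half of the basket (462,222); bottle (277,221), short jar (320,228), pot (172,222). I choose the plain tin and the amber jar and check both in a crop.

Run:
```python
from h import *
np.set_printoptions(precision=4,suppress=True)
cs={n:manip.camera(n) for n in('scene','top')}
c=cs['top']; save(c,'crop.png',(240,150,500,290),3)
K=np.array([[c['fx'],0,c['cx']],[0,c['fy'],c['cy']],[0,0,1.]])
uv=np.stack(np.meshgrid(np.arange(640.),np.arange(400.)),-1).reshape(-1,1,2)
u=cv2.undistortPoints(uv,K,np.array(c['distortion'],float))[:,0]
z=c['range_z'].reshape(-1)
P=(np.c_[u,np.ones(len(u))]*z[:,None])@c['T'][:3,:3].T+c['T'][:3,3]
P=P.reshape(400,640,3); np.save('P.npy',P)
def box(n,c0,r0,c1,r1,z0,z1):
    q=P[r0:r1,c0:c1].reshape(-1,3); q=q[(q[:,2]>z0)&(q[:,2]<z1)]
    if len(q)<3: print(n,'few');return
    (x,y),w,a=cv2.minAreaRect((q[:,:2]*1000).astype(np.float32))
    print(n,len(q),'mean',q.mean(0),'med z',np.median(q[:,2]),'rect',round(x,1),round(y,1),np.round(w,1),round(a,1))
    return q
box('tin',335,180,358,202,.08,.12)
box('talljar',348,220,374,246,.1,.14)
box('short',306,214,334,244,.06,.09)
box('bottle',264,208,290,234,.1,.17)
box('fixed',366,175,386,212,.05,.08)
box('jaw',303,165,322,205,.05,.08)
box('wheel',260,155,312,205,.092,.125)
box('knob',255,160,278,180,.14,.17)
box('bedtop',318,165,370,215,.008,.03)
box('basket',400,188,490,258,.035,.075)
box('bayfloor',448,202,474,244,-.01,.02)
box('lids',400,188,445,258,.048,.075)
box('pot',140,190,210,255,.06,.1)
print(P[320,300])
for n in('scene','top'):
    for t in('hub','knob_mid','bay','bed','fixed_jaw','jaw'):
        zz=dict(hub=.135,knob_mid=.135,bay=.005).get(t,.015)
        for r in manip.mark_of(n,t)[:2]: print(n,t,np.round(r['location'],1),round(r['score'],2),atz(cs[n],r['location'],zz))
```

```text
tin 202 mean [ 0.6094 -0.0953  0.0955] med z 0.09569322459603369 rect 609.7 -95.6 [39.3 39.8] 0.3
talljar 342 mean [ 0.5006 -0.1265  0.1184] med z 0.11931246595760947 rect 500.5 -126.5 [50.4 51.1] 84.2
short 480 mean [ 0.5121 -0.0253  0.0746] med z 0.07457502361342261 rect 512.8 -25.5 [61.1 64.1] 89.3
bottle 239 mean [0.5333 0.0888 0.1228] med z 0.1110768871984078 rect 535.7 91.3 [44.3 47.1] 89.6
fixed 276 mean [ 0.6049 -0.1784  0.064 ] med z 0.06475452168089046 rect 606.3 -177.9 [33.4 71.6] 80.2
jaw 248 mean [ 0.6348 -0.0062  0.065 ] med z 0.06520672502457214 rect 636.2 -6.4 [25.9 70.4] 79.7
wheel 702 mean [0.6471 0.0626 0.1083] med z 0.10777182687715414 rect 647.9 65.3 [107.9 108.4] 45.5
knob 64 mean [0.6576 0.1131 0.1554] med z 0.15694822921792706 rect 658.4 113.2 [18.5 20. ] 39.3
bedtop 1592 mean [ 0.6205 -0.0912  0.0165] med z 0.016257231536710104 rect 625.7 -93.1 [144.3 131.9] 88.9
basket 1497 mean [ 0.5264 -0.3371  0.0498] med z 0.05140810600475243 rect 527.2 -366.1 [151.7 203. ] 2.2
bayfloor 1088 mean [ 0.5277 -0.4226  0.0048] med z 0.004641282124983714 rect 528.1 -422.9 [ 75
[... 363 characters left out ...]
348.  207.7] 0.52 [0.6034 0.0607 0.135 ]
scene bay [264.6 155.6] 0.61 [ 0.5236 -0.4066  0.005 ]
scene bed [310.6 224.8] 0.82 [ 0.6277 -0.0481  0.015 ]
scene fixed_jaw [290.6 200.5] 0.92 [ 0.6065 -0.162   0.015 ]
scene jaw [316.4 230.4] 0.58 [ 0.6299 -0.0217  0.015 ]
top hub [286.3 171.4] 0.66 [0.6544 0.0608 0.135 ]
top knob_mid [358.1 234.1] 0.59 [ 0.4905 -0.1191  0.135 ]
top knob_mid [263.3 168.2] 0.49 [0.6636 0.12   0.135 ]
top bay [459.8 221.5] 0.62 [ 0.5305 -0.4207  0.005 ]
top bed [329.7 187.5] 0.56 [ 0.6316 -0.0541  0.015 ]
top fixed_jaw [369.  195.4] 0.79 [ 0.6075 -0.1641  0.015 ]
top jaw [317.1 187.8] 0.83 [ 0.6313 -0.0187  0.015 ]
top jaw [456.6 221.3] 0.72 [ 0.5303 -0.4085  0.015 ]
```

View pics/crop.png

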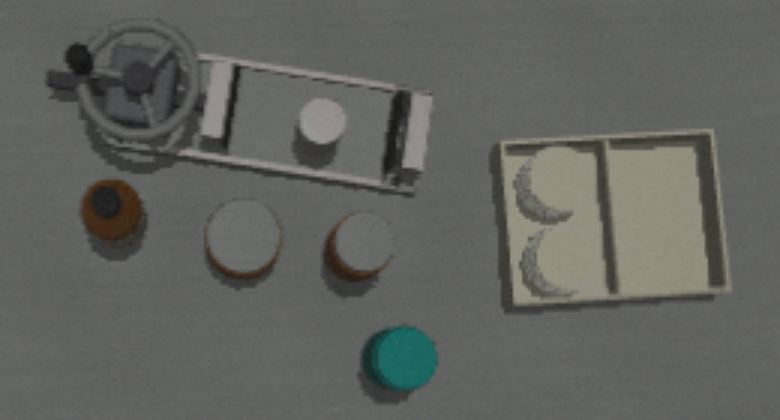

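The crop confirms it: plain tin between the jaws, amber jar with steel lid as tall jar. The jaw is fully open and the knob points along bed +x, so wheel ≈ 0. First I align the tool with the bed.

Call:
jog_arm([
  [[0,0,0,0,0,0.0382,-1],[0,0,0,0,0,0.0382,-1],[0,0,0,0,0,0.0382,-1],[0,0,0,0,0,0.0382,-1],[0,0,0,0,0,0.0382,-1],[0,0,0,0,0,0.0382,-1],[0,0,0,0,0,0.0382,-1],[0,0,0,0,0,0.0382,-1],[0,0,0,0,0,0.0382,-1],[0,0,0,0,0,0.0382,-1],[0,0,0,0,0,0.0382,-1],[0,0,0,0,0,0.0382,-1]],
], force=20)

```text
clock: 3.1
eef_pos: [0.2012, 0.6443, 0.2307]
tool_rot: [-0.0, 0.767, 0.641, -0.0]
force: [1.0, -0.3, -0.1]
gripper_width: 0.0878
gripper_force: 0.0
```

```bash
cat > d.py <<'E'
# usage: d.py x y z -> shift to target in tool axes and units
import sys; from h import *; from scipy.spatial.transform import Rotation as R
s=manip.observe(); q=s['tool_rot']; r=R.from_quat([q[1],q[2],q[3],q[0]])
print('t',s['clock'],'pos',s['eef_pos'].round(4),'toolx',r.as_matrix()[:,0].round(3),'z',r.as_matrix()[:,2].round(3),'w',round(s['gripper_width'],4),'F',s['force'].round(1))
if len(sys.argv)>3:
    d=r.inv().apply(np.array(sys.argv[1:4],float)-s['eef_pos']); print('units',(d/.25).round(4),'rows',np.linalg.norm(d)/.0417)
E
python3 d.py 0.610 -0.0955 0.23
```

```text
t 3.1 pos [0.2012 0.6443 0.2307] toolx [0.177 0.984 0.   ] z [-0.  0. -1.] w 0.0878 F [ 1.  -0.3 -0.1]
units [-2.6232e+00  2.1333e+00  2.4000e-03] rows 20.2704226740221
```

Call:
jog_arm([
  [[-0.1192,0.097,0,0,0,0,-1],[-0.1192,0.097,0,0,0,0,-1],[-0.1192,0.097,0,0,0,0,-1],[-0.1192,0.097,0,0,0,0,-1],[-0.1192,0.097,0,0,0,0,-1],[-0.1192,0.097,0,0,0,0,-1],[-0.1192,0.097,0,0,0,0,-1],[-0.1192,0.097,0,0,0,0,-1],[-0.1192,0.097,0,0,0,0,-1],[-0.1192,0.097,0,0,0,0,-1],[-0.1192,0.097,0,0,0,0,-1]],
])

```text
clock: 4.02
eef_pos: [0.4086, 0.274, 0.231]
tool_rot: [-0.0, 0.765, 0.644, 0.0]
force: [0.4, 0.5, 0.3]
gripper_width: 0.0877
gripper_force: 0.0
```

Call:
jog_arm([
  [[-0.1192,0.097,0,0,0,0,-1],[-0.1192,0.097,0,0,0,0,-1],[-0.1192,0.097,0,0,0,0,-1],[-0.1192,0.097,0,0,0,0,-1],[-0.1192,0.097,0,0,0,0,-1],[-0.1192,0.097,0,0,0,0,-1],[-0.1192,0.097,0,0,0,0,-1],[-0.1192,0.097,0,0,0,0,-1],[-0.1192,0.097,0,0,0,0,-1],[-0.1192,0.097,0,0,0,0,-1],[-0.1192,0.097,0,0,0,0,-1],[0,0,0,0,0,0,-1]],
])

```text
clock: 5.02
eef_pos: [0.6162, -0.1017, 0.2313]
tool_rot: [0.003, 0.768, 0.64, -0.001]
force: [-0.9, -0.3, 0.0]
gripper_width: 0.0879
gripper_force: 0.0
```

```bash
python3 d.py 0.610 -0.0955 0.068
```

```text
t 5.0167 pos [ 0.6162 -0.1017  0.2313] toolx [ 0.18   0.984 -0.005] z [ 0.002 -0.005 -1.   ] w 0.0879 F [-0.9 -0.3  0. ]
units [ 0.0232 -0.0312  0.6529] rows 3.9212424264707253
```

Call:
jog_arm([
  [[0,0,0,0,0,0,-1],[0,0,0,0,0,0,-1],[0,0,0.12,0,0,0,-1],[0,0,0.12,0,0,0,-1],[0,0,0.12,0,0,0,-1],[0,0,0,0,0,0,-1]],
])

```text
clock: 5.52
eef_pos: [0.6107, -0.0893, 0.1354]
tool_rot: [-0.004, 0.764, 0.645, -0.003]
force: [-1.3, 0.4, -0.8]
gripper_width: 0.0878
gripper_force: 0.0
```

```bash
python3 d.py 0.610 -0.0955 0.068
```

```text
t 5.5167 pos [ 0.6107 -0.0893  0.1354] toolx [0.168 0.986 0.   ] z [-0.009  0.002 -1.   ] w 0.0878 F [-1.3  0.4 -0.8]
units [-0.0249  0.0039  0.2697] rows 1.6241849652108207
```

Call:
jog_arm([
  [[0,0,0,0,0,0,-1],[0,0,0,0,0,0,-1],[0,0,0,0,0,0,-1],[0,0,0,0,0,0,-1]],
])

```text
clock: 5.85
eef_pos: [0.6158, -0.0928, 0.1426]
tool_rot: [0.001, 0.765, 0.644, 0.001]
force: [-0.3, -0.1, -0.4]
gripper_width: 0.0878
gripper_force: 0.0
```

```bash
python3 d.py 0.610 -0.0955 0.068
```

```text
t 5.85 pos [ 0.6158 -0.0928  0.1426] toolx [0.171 0.985 0.001] z [ 0.003  0.    -1.   ] w 0.0878 F [-0.3 -0.1 -0.4]
units [-0.0146 -0.0218  0.2983] rows 1.7955543153230238
```

Call:
jog_arm([
  [[0,0,0.02,0,0,0,-1],[0,0,0.04,0,0,0,-1],[0,0,0.06,0,0,0,-1],[0,0,0.06,0,0,0,-1],[0,0,0.05,0,0,0,-1],[0,0,0.04,0,0,0,-1],[0,0,0.02,0,0,0,-1],[0,0,0,0,0,0,-1],[0,0,0,0,0,0,-1],[0,0,0,0,0,0,-1],[0,0,0,0,0,0,-1]],
])

```text
clock: 6.77
eef_pos: [0.6152, -0.0932, 0.0689]
tool_rot: [0.0, 0.765, 0.644, 0.0]
force: [0.1, 0.3, 0.2]
gripper_width: 0.088
gripper_force: 0.0
```

```bash
python3 d.py 0.610 -0.0955 0.068
```

```text
t 6.7667 pos [ 0.6152 -0.0932  0.0689] toolx [0.171 0.985 0.   ] z [ 0.001 -0.    -1.   ] w 0.088 F [0.1 0.3 0.2]
units [-0.0128 -0.0188  0.0036] rows 0.13775978077580622
```

Call:
jog_arm([
  [[-0.006,-0.01,0,0,0,0,-1],[-0.006,-0.009,0,0,0,0,-1],[0,0,0,0,0,0,-1],[0,0,0,0,0,0,1],[0,0,0,0,0,0,1],[0,0,0,0,0,0,1],[0,0,0,0,0,0,1],[0,0,0,0,0,0,1],[0,0,0,0,0,0,1],[0,0,0,0,0,0,1]],
], force=15)

```text
clock: 7.6
eef_pos: [0.6096, -0.0952, 0.0682]
tool_rot: [0.0, 0.765, 0.644, 0.0]
force: [1.1, -0.6, 0.0]
gripper_width: 0.0447
gripper_force: 0.5
```

```bash
python3 d.py 0.529 -0.421 0.16
```

```text
t 7.6 pos [ 0.6096 -0.0952  0.0682] toolx [ 0.171  0.985 -0.   ] z [ 0. -0. -1.] w 0.0447 F [ 1.1 -0.6  0. ]
units [-1.3393 -0.0942 -0.3672] rows 8.344580927994604
```

Call:
jog_arm([
  [[0,0,0,0,0,0,1],[0,0,0,0,0,0,1],[0,0,0,0,0,0,1],[0,0,-0.02,0,0,0,1],[0,0,-0.04,0,0,0,1],[0,0,-0.06,0,0,0,1],[0,0,-0.07,0,0,0,1],[0,0,-0.07,0,0,0,1],[0,0,-0.06,0,0,0,1],[0,0,-0.04,0,0,0,1],[0,0,-0.02,0,0,0,1],[0,0,0,0,0,0,1]],
])

```text
clock: 8.6
eef_pos: [0.6099, -0.0952, 0.1644]
tool_rot: [0.001, 0.765, 0.644, 0.001]
force: [0.4, -0.5, -2.3]
gripper_width: 0.0417
gripper_force: 15.0
```

```bash
python3 d.py 0.529 -0.421 0.16
```

```text
t 8.6 pos [ 0.6099 -0.0952  0.1644] toolx [0.171 0.985 0.   ] z [ 0.002  0.    -1.   ] w 0.0417 F [ 0.4 -0.5 -2.3]
units [-1.3394 -0.0956  0.0168] rows 8.051013351627176
```

Call:
jog_arm([
  [[-0.05,-0.003,0,0,0,0,1],[-0.08,-0.006,0,0,0,0,1],[-0.12,-0.009,0,0,0,0,1],[-0.14,-0.01,0,0,0,0,1],[-0.14,-0.01,0,0,0,0,1],[-0.14,-0.01,0,0,0,0,1],[-0.14,-0.01,0,0,0,0,1],[-0.14,-0.01,0,0,0,0,1],[-0.14,-0.01,0,0,0,0,1],[-0.12,-0.009,0,0,0,0,1],[-0.08,-0.006,0,0,0,0,1],[-0.05,-0.003,0,0,0,0,1]],
])

```text
clock: 9.6
eef_pos: [0.525, -0.425, 0.1621]
tool_rot: [-0.001, 0.767, 0.642, -0.001]
force: [-0.4, -0.2, -0.5]
gripper_width: 0.0419
gripper_force: 15.0
```

Call:
jog_arm([
  [[0,0,0,0,0,0,1],[0,0,0,0,0,0,1],[0,0,0,0,0,0,1],[0,0,0,0,0,0,1]],
])

```text
clock: 9.93
eef_pos: [0.5295, -0.4188, 0.1627]
tool_rot: [-0.001, 0.764, 0.645, 0.0]
force: [0.5, -0.3, -0.8]
gripper_width: 0.0414
gripper_force: 15.0
```

```bash
python3 d.py 0.529 -0.421 0.0595
python3 - <<'E'
from h import *
c=manip.camera('top'); save(c,'carry.png',(380,150,540,290),4)
c=manip.camera('scene'); save(c,'carry2.png',(180,80,400,280),3)
E
```

```text
t 9.9333 pos [ 0.5295 -0.4188  0.1627] toolx [0.168 0.986 0.002] z [-0.     0.002 -1.   ] w 0.0414 F [ 0.5 -0.3 -0.8]
units [-0.0097 -0.0005  0.4127] rows 2.475143641964728
```

View pics/carry2.png

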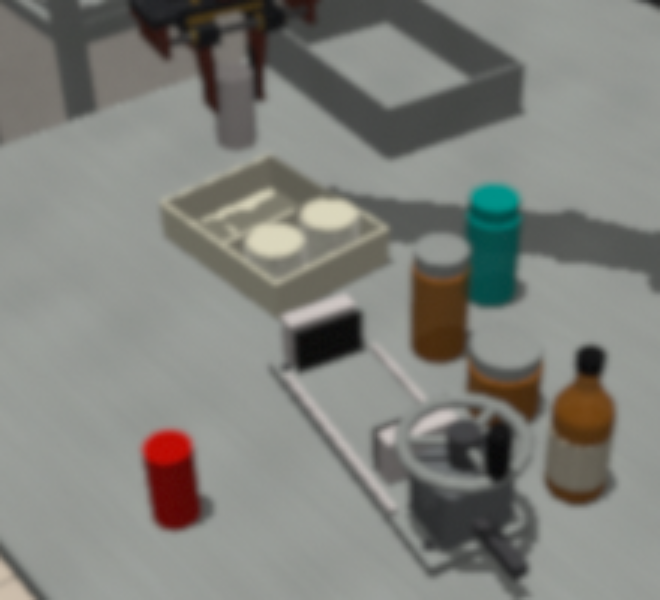

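The scene crop shows the tin hanging upright at (237,110) over the empty bay behind the lids. I lower it.

Call:
jog_arm([
  [[-0.004,0,0.02,0,0,0,1],[0,0,0.04,0,0,0,1],[0,0,0.05,0,0,0,1],[0,0,0.06,0,0,0,1],[0,0,0.06,0,0,0,1],[0,0,0.06,0,0,0,1],[0,0,0.05,0,0,0,1],[0,0,0.04,0,0,0,1],[0,0,0.02,0,0,0,1],[0,0,0.01,0,0,0,1],[0,0,0,0,0,0,1],[0,0,0,0,0,0,1]],
])

```text
clock: 11.03
eef_pos: [0.5285, -0.4224, 0.0612]
tool_rot: [0.0, 0.765, 0.644, 0.0]
force: [1.7, 0.6, -1.5]
gripper_width: 0.0414
gripper_force: 15.0
```

```bash
python3 d.py 0.529 -0.421 0.0585
```

```text
t 11.0333 pos [ 0.5285 -0.4224  0.0612] toolx [ 0.171  0.985 -0.   ] z [ 0.001 -0.001 -1.   ] w 0.0414 F [ 1.7  0.6 -1.5]
units [0.006  0.0008 0.0107] rows 0.07375393693036812
```

Call:
jog_arm([
  [[0,0,0.005,0,0,0,1],[0,0,0.004,0,0,0,1],[0,0,0,0,0,0,1],[0,0,0,0,0,0,0],[0,0,0,0,0,0,-0.4],[0,0,0,0,0,0,-0.5],[0,0,0,0,0,0,-0.5],[0,0,0,0,0,0,-0.5],[0,0,0,0,0,0,-0.5],[0,0,0,0,0,0,-0.5]],
])

```text
clock: 11.87
eef_pos: [0.5282, -0.4221, 0.0584]
tool_rot: [0.0, 0.765, 0.644, 0.0]
force: [0.5, -0.1, -0.0]
gripper_width: 0.0658
gripper_force: 0.0
```

Call:
jog_arm([
  [[0,0,-0.02,0,0,0,-0.5],[0,0,-0.06,0,0,0,-0.5],[0,0,-0.08,0,0,0,-0.5],[0,0,-0.1,0,0,0,-0.5],[0,0,-0.1,0,0,0,-0.5],[0,0,-0.1,0,0,0,-0.5],[0,0,-0.08,0,0,0,-0.5],[0,0,-0.04,0,0,0,-0.5],[0,0,-0.02,0,0,0,-0.5]],
])

```text
clock: 12.62
eef_pos: [0.5288, -0.4228, 0.2112]
tool_rot: [0.002, 0.765, 0.644, 0.001]
force: [-0.3, -1.0, 0.2]
gripper_width: 0.0662
gripper_force: 0.0
```

```bash
python3 d.py 0.5005 -0.1265 0.20
python3 - <<'E'
from h import *
np.set_printoptions(precision=4,suppress=True)
c=manip.camera('scene')
for r in manip.mark_of('scene','tin_mid'): print(np.round(r['location'],1),round(r['score'],2),atz(c,r['location'],.045))
m=manip.masks_of('scene','tin')
for r in m:
    ys,xs=np.where(r['mask']); print(r['location'],r['score'],xs.min(),xs.max(),ys.min(),ys.max())
save(c,'tin.png',(200,100,330,220),4)
E
```

```text
t 12.6167 pos [ 0.5288 -0.4228  0.2112] toolx [ 0.171  0.985 -0.001] z [ 0.003 -0.002 -1.   ] w 0.0662 F [-0.3 -1.   0.2]
units [ 1.1485 -0.3148  0.0422] rows 7.143849297142547
[259.9 144.4] 0.8 [ 0.5304 -0.4188  0.045 ]
[236.3 239.9] 0.65 [ 0.8246 -0.0998  0.045 ]
[345.8 229.6] 0.62 [0.5908 0.0474 0.045 ]
[237.3, 240.7] 0.63 227 245 224 256
[257.5, 143.3] 0.57 254 265 132 157
```

View pics/tin.png

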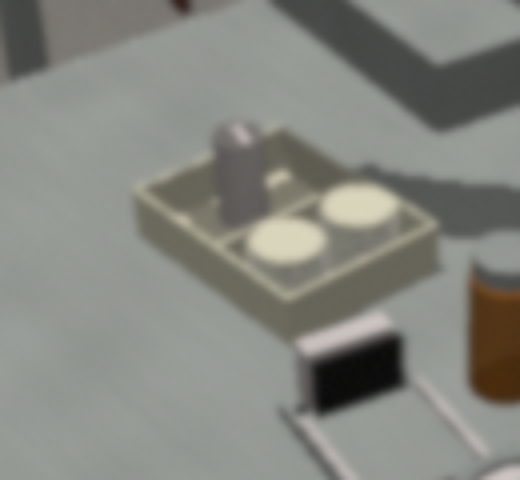

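Tin stands upright in the empty bay (240,175 in the crop; the network puts it within 4 mm of the bay's centre). Next, the tall jar.

Call:
jog_arm([
  [[0.04,-0.011,0,0,0,0,-0.65],[0.07,-0.019,0,0,0,0,-0.65],[0.1,-0.027,0,0,0,0,-0.65],[0.12,-0.033,0,0,0,0,-0.65],[0.12,-0.033,0,0,0,0,-0.65],[0.12,-0.033,0,0,0,0,-0.65],[0.12,-0.033,0,0,0,0,-0.65],[0.12,-0.033,0,0,0,0,-0.65],[0.12,-0.033,0,0,0,0,-0.65],[0.1,-0.027,0,0,0,0,-0.65],[0.07,-0.019,0,0,0,0,-0.65],[0.05,-0.014,0,0,0,0,-0.65]],
])

```text
clock: 13.77
eef_pos: [0.4986, -0.1219, 0.2071]
tool_rot: [-0.001, 0.764, 0.645, -0.001]
force: [-0.2, -0.7, 0.6]
gripper_width: 0.0725
gripper_force: 0.0
```

Call:
jog_arm([
  [[0,0,0,0,0,0,-0.65],[0,0,0.02,0,0,0,-0.65],[0,0,0.04,0,0,0,-0.65],[0,0,0.04,0,0,0,-0.65],[0,0,0.04,0,0,0,-0.65],[0,0,0.04,0,0,0,-0.65],[0,0,0.02,0,0,0,-0.65],[0,0,0,0,0,0,-0.65],[0,0,0,0,0,0,-0.65],[0,0,0,0,0,0,-0.65]],
])

```text
clock: 14.6
eef_pos: [0.5001, -0.1256, 0.1586]
tool_rot: [0.0, 0.765, 0.644, 0.0]
force: [0.3, -0.2, 0.3]
gripper_width: 0.0727
gripper_force: 0.0
```

```bash
python3 d.py 0.5005 -0.1265 0.077
```

```text
t 14.6 pos [ 0.5001 -0.1256  0.1586] toolx [ 0.172  0.985 -0.   ] z [ 0. -0. -1.] w 0.0727 F [ 0.3 -0.2  0.3]
units [-0.0034  0.0019  0.3265] rows 1.9575649396881112
```

Call:
jog_arm([
  [[-0.003,0.002,0.02,0,0,0,-0.65],[0,0,0.03,0,0,0,-0.65],[0,0,0.05,0,0,0,-0.65],[0,0,0.06,0,0,0,-0.65],[0,0,0.06,0,0,0,-0.65],[0,0,0.05,0,0,0,-0.65],[0,0,0.035,0,0,0,-0.65],[0,0,0.02,0,0,0,-0.65],[0,0,0,0,0,0,-0.65],[0,0,0,0,0,0,0.3],[0,0,0,0,0,0,1],[0,0,0,0,0,0,1]],
], force=25)

```text
clock: 15.6
eef_pos: [0.5014, -0.1264, 0.078]
tool_rot: [0.001, 0.765, 0.644, 0.001]
force: [1.7, -0.6, -2.1]
gripper_width: 0.0556
gripper_force: 12.8
```

Call:
jog_arm([
  [[0,0,0,0,0,0,1],[0,0,0,0,0,0,1],[0,0,0,0,0,0,1],[0,0,0,0,0,0,1]],
])

```text
clock: 15.93
eef_pos: [0.5014, -0.1264, 0.0779]
tool_rot: [0.001, 0.765, 0.644, 0.001]
force: [2.5, 0.2, 6.2]
gripper_width: 0.0557
gripper_force: 25.0
```

```bash
python3 d.py 0.6215 -0.0904 0.11
```

```text
t 15.9333 pos [ 0.5014 -0.1264  0.0779] toolx [0.171 0.985 0.   ] z [ 0.002 -0.    -1.   ] w 0.0557 F [2.5 0.2 6.2]
units [ 0.224   0.449  -0.1274] rows 3.1034709648992047
```

Call:
jog_arm([
  [[0,0,-0.02,0,0,0,1],[0,0,-0.04,0,0,0,1],[0,0,-0.06,0,0,0,1],[0,0,-0.07,0,0,0,1],[0,0,-0.06,0,0,0,1],[0,0,-0.04,0,0,0,1],[0,0,-0.02,0,0,0,1],[0,0,-0.01,0,0,0,1]],
])

```text
clock: 16.6
eef_pos: [0.4999, -0.126, 0.1576]
tool_rot: [-0.0, 0.765, 0.644, 0.0]
force: [-0.4, 0.3, -4.6]
gripper_width: 0.0554
gripper_force: 25.0
```

Call:
jog_arm([
  [[0.014,0.029,0,0,0,0,1],[0.03,0.06,0,0,0,0,1],[0.04,0.08,0,0,0,0,1],[0.05,0.1,0,0,0,0,1],[0.04,0.08,0,0,0,0,1],[0.03,0.06,0,0,0,0,1],[0.015,0.03,0,0,0,0,1],[0.005,0.01,0,0,0,0,1],[0,0,0,0,0,0,1],[0,0,0,0,0,0,1],[0,0,0,0,0,0,1]],
])

```text
clock: 17.52
eef_pos: [0.6192, -0.091, 0.157]
tool_rot: [-0.0, 0.766, 0.643, -0.0]
force: [-0.3, 0.0, -4.3]
gripper_width: 0.0559
gripper_force: 25.0
```

```bash
python3 d.py 0.6215 -0.0904 0.0945
```

```text
t 17.5167 pos [ 0.6192 -0.091   0.157 ] toolx [ 0.173  0.985 -0.   ] z [-0.001  0.    -1.   ] w 0.0559 F [-0.3  0.  -4.3]
units [0.0038 0.009  0.2498] rows 1.4990069895382125
```

Call:
jog_arm([
  [[0.004,0.009,0.02,0,0,0,1],[0,0,0.03,0,0,0,1],[0,0,0.05,0,0,0,1],[0,0,0.05,0,0,0,1],[0,0,0.05,0,0,0,1],[0,0,0.03,0,0,0,1],[0,0,0.015,0,0,0,1],[0,0,0.005,0,0,0,1],[0,0,0,0,0,0,1],[0,0,0,0,0,0,1]],
])

```text
clock: 18.35
eef_pos: [0.6232, -0.0898, 0.0951]
tool_rot: [0.0, 0.765, 0.644, 0.0]
force: [-0.6, -1.0, -4.2]
gripper_width: 0.0558
gripper_force: 25.0
```

```bash
python3 d.py 0.6215 -0.0904 0.0932
```

```text
t 18.35 pos [ 0.6232 -0.0898  0.0951] toolx [ 0.171  0.985 -0.   ] z [ 0.001 -0.    -1.   ] w 0.0558 F [-0.6 -1.  -4.2]
units [-0.0037 -0.0063  0.0074] rows 0.06246354311634936
```

Call:
jog_arm([
  [[-0.003,-0.006,0,0,0,0,1],[0,0,0.004,0,0,0,1],[0,0,0.004,0,0,0,1],[0,0,0,0,0,0,1],[0,0,0,0,0,0,1]],
])

```text
clock: 18.77
eef_pos: [0.6214, -0.0901, 0.093]
tool_rot: [0.0, 0.765, 0.644, 0.0]
force: [-1.1, -0.3, -2.3]
gripper_width: 0.0558
gripper_force: 25.0
```

```bash
python3 d.py 0.6215 -0.0904 0.0932
```

```text
t 18.7667 pos [ 0.6214 -0.0901  0.093 ] toolx [0.171 0.985 0.   ] z [ 0.001  0.    -1.   ] w 0.0558 F [-1.1 -0.3 -2.3]
units [-0.0011  0.0004 -0.0008] rows 0.008441951584391169
```

Call:
jog_arm([
  [[0,0,0.002,0,0,0,1],[0,0,0,0,0,0,0],[0,0,0,0,0,0,-0.5],[0,0,0,0,0,0,-0.6],[0,0,0,0,0,0,-0.6],[0,0,0,0,0,0,-0.6],[0,0,0,0,0,0,-0.6],[0,0,0,0,0,0,-0.6]],
])

```text
clock: 19.43
eef_pos: [0.6212, -0.0901, 0.0921]
tool_rot: [0.0, 0.765, 0.644, -0.0]
force: [-0.8, -0.3, 0.1]
gripper_width: 0.0703
gripper_force: 0.0
```

Call:
jog_arm([
  [[0,0,-0.02,0,0,0,-0.6],[0,0,-0.04,0,0,0,-0.6],[0,0,-0.06,0,0,0,-0.6],[0,0,-0.08,0,0,0,-0.6],[0,0,-0.08,0,0,0,-0.6],[0,0,-0.08,0,0,0,-0.6],[0,0,-0.06,0,0,0,-0.6],[0,0,-0.04,0,0,0,-0.6],[0,0,-0.02,0,0,0,-0.6]],
])

```text
clock: 20.18
eef_pos: [0.6219, -0.0903, 0.2144]
tool_rot: [0.001, 0.765, 0.644, 0.001]
force: [0.8, -0.4, -0.5]
gripper_width: 0.0701
gripper_force: 0.0
```

```bash
python3 d.py 0.6585 0.113 0.21
python3 - <<'E'
from h import *
c=manip.camera('scene'); save(c,'jar.png',(230,120,420,290),4)
E
```

```text
t 20.1833 pos [ 0.6219 -0.0903  0.2144] toolx [0.171 0.985 0.001] z [ 0.003  0.    -1.   ] w 0.0701 F [ 0.8 -0.4 -0.5]
units [0.8263 0.0046 0.018 ] rows 4.9551364209285325
```

View pics/jar.png

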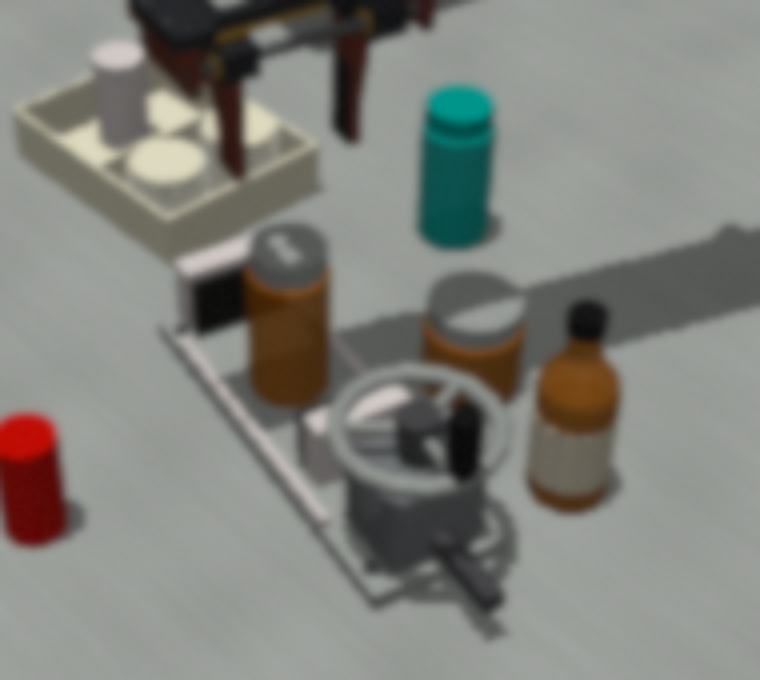

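The jar stands upright at (287,315) in the crop, midway between the jaws, and is let go. Next, the knob.

Call:
jog_arm([
  [[0.03,0,0,0,0,0,-0.2],[0.06,0,0,0,0,0,-0.2],[0.09,0,0,0,0,0,-0.2],[0.1,0,0,0,0,0,-0.2],[0.11,0,0,0,0,0,-0.2],[0.11,0,0,0,0,0,-0.2],[0.1,0,0,0,0,0,-0.2],[0.09,0,0,0,0,0,-0.2],[0.06,0.002,0,0,0,0,-0.2],[0.046,0.001,0,0,0,0,-0.2],[0.03,0,0,0,0,0,-0.2],[0,0,0,0,0,0,-0.2]],
])

```text
clock: 21.23
eef_pos: [0.6572, 0.1151, 0.2116]
tool_rot: [-0.0, 0.765, 0.644, -0.0]
force: [0.8, -0.4, -0.1]
gripper_width: 0.0529
gripper_force: 0.0
```

Call:
jog_arm([
  [[0,0,0,0,0,0,-0.2],[0,0,0,0,0,0,-0.2],[0,0,0,0,0,0,-0.2],[0,0,0,0,0,0,-0.2]],
])

```text
clock: 21.57
eef_pos: [0.6573, 0.1119, 0.2124]
tool_rot: [0.0, 0.766, 0.643, 0.0]
force: [-0.4, 0.3, 0.0]
gripper_width: 0.0524
gripper_force: 0.0
```

```bash
python3 d.py 0.6583 0.113 0.128
python3 - <<'E'
from h import *
P=np.load('P.npy'); h=np.array([.650,.0635])
q=P[140:215,240:330].reshape(-1,3); d=np.hypot(*(q[:,:2]-h).T)
for a,b in((0,10),(10,20),(20,35)): 
    s=q[(d>=a)&(d<b),2]; print(a,b,s.max().round(4),np.median(s).round(4))
# rim fit
s=q[(q[:,2]>.10)&(q[:,2]<.112)&(d>38)&(d<62)]
A=np.c_[s[:,:2],np.ones(len(s))]; x=np.linalg.lstsq(A,(s[:,:2]**2).sum(1),rcond=None)[0]
c=x[:2]/2; print('hub fit',c.round(4),np.sqrt(x[2]+c@c).round(4),len(s))
k=q[q[:,2]>.15]; print('knob',k[:,:2].mean(0),(k[:,:2].max(0)+k[:,:2].min(0))/2)
E
```

```text
t 21.5667 pos [0.6573 0.1119 0.2124] toolx [ 0.173  0.985 -0.   ] z [ 0. -0. -1.] w 0.0524 F [-0.4  0.3  0. ]
units [0.0051 0.0031 0.3375] rows 2.023847696980978
0 10 1.3433 0.0031Traceback (most recent call last):
  File "<stdin>", line 5, in <module>
    return umr_maximum(a, axis, None, out, keepdims, initial, where)
ValueError: zero-size array to reduction operation maximum which has no identity
```

Run:
```python
from h import *
P=np.load('P.npy'); h=np.array([.650,.0635])
q=P[140:215,240:330].reshape(-1,3); d=np.hypot(*(q[:,:2]-h).T)*1000
for a,b in((0,10),(10,20),(20,35)): 
    s=q[(d>=a)&(d<b),2]; print(a,b,s.max().round(4),np.median(s).round(4))
s=q[(q[:,2]>.10)&(q[:,2]<.112)&(d>38)&(d<62)]
A=np.c_[s[:,:2],np.ones(len(s))]; x=np.linalg.lstsq(A,(s[:,:2]**2).sum(1),rcond=None)[0]
c=x[:2]/2; print('hub fit',c.round(4),np.sqrt(x[2]+c@c).round(4),len(s))
k=q[(q[:,2]>.15)&(q[:,2]<.17)]; print('knob',k[:,:2].mean(0),(k[:,:2].max(0)+k[:,:2].min(0))/2)
```

```text
0 10 0.1192 0.115
10 20 0.123 0.1034
20 35 0.1106 0.0806
hub fit [0.6479 0.0645] 0.0492 488
knob [0.64409742 0.11034436] [0.6050268  0.10253279]
```

Call:
jog_arm([
  [[0.005,0.003,0.02,0,0,0,-0.2],[0,0,0.04,0,0,0,-0.2],[0,0,0.05,0,0,0,-0.2],[0,0,0.06,0,0,0,-0.2],[0,0,0.06,0,0,0,-0.2],[0,0,0.05,0,0,0,-0.2],[0,0,0.035,0,0,0,-0.2],[0,0,0.02,0,0,0,-0.2],[0,0,0,0,0,0,-0.2],[0,0,0,0,0,0,-0.2]],
])

```text
clock: 22.4
eef_pos: [0.6584, 0.1142, 0.1284]
tool_rot: [0.0, 0.765, 0.644, -0.0]
force: [0.5, -0.5, 0.2]
gripper_width: 0.053
gripper_force: 0.0
```

```bash
python3 d.py 0.6583 0.113 0.128
```

```text
t 22.4 pos [0.6584 0.1142 0.1284] toolx [ 0.171  0.985 -0.   ] z [ 0. -0. -1.] w 0.053 F [ 0.5 -0.5  0.2]
units [-0.005   0.0004  0.0016] rows 0.03148308995731709
```

Call:
jog_arm([
  [[-0.005,0,0,0,0,0,0.2],[0,0,0,0,0,0,1],[0,0,0,0,0,0,1],[0,0,0,0,0,0,1],[0,0,0,0,0,0,1],[0,0,0,0,0,0,1],[0,0,0,0,0,0,1]],
], force=20)

```text
clock: 22.98
eef_pos: [0.659, 0.113, 0.1289]
tool_rot: [0.001, 0.765, 0.644, 0.001]
force: [3.9, -0.8, -0.0]
gripper_width: 0.0212
gripper_force: 20.0
```

```bash
python3 d.py
python3 - <<'E'
import numpy as np
for k in range(12):
    a=np.deg2rad(10*k+5); print(k,(.03486*np.array([-np.sin(a),np.cos(a)])).round(4))
E
```

```text
t 22.9833 pos [0.659  0.113  0.1289] toolx [0.171 0.985 0.   ] z [ 0.002  0.    -1.   ] w 0.0212 F [ 3.9 -0.8 -0. ]
0 [-0.003   0.0347]
1 [-0.009   0.0337]
2 [-0.0147  0.0316]
3 [-0.02    0.0286]
4 [-0.0246  0.0246]
5 [-0.0286  0.02  ]
6 [-0.0316  0.0147]
7 [-0.0337  0.009 ]
8 [-0.0347  0.003 ]
9 [-0.0347 -0.003 ]
10 [-0.0337 -0.009 ]
11 [-0.0316 -0.0147]
```

Call:
jog_arm([
  [[-0.003,0.0347,0,0,0,0,1],[-0.009,0.0337,0,0,0,0,1],[-0.0147,0.0316,0,0,0,0,1],[-0.02,0.0286,0,0,0,0,1],[-0.0246,0.0246,0,0,0,0,1],[-0.0286,0.02,0,0,0,0,1],[-0.0316,0.0147,0,0,0,0,1],[-0.0337,0.009,0,0,0,0,1],[-0.0347,0.003,0,0,0,0,1]],
])

```text
clock: 23.73
eef_pos: [0.6994, 0.0579, 0.1288]
tool_rot: [-0.001, 0.765, 0.645, 0.001]
force: [0.2, 6.0, 3.5]
gripper_width: 0.0214
gripper_force: 20.0
```

```bash
python3 d.py 0.699 0.0552 0.1285
```

```text
t 23.7333 pos [0.6994 0.0579 0.1288] toolx [0.169 0.986 0.004] z [ 0.001  0.004 -1.   ] w 0.0214 F [0.2 6.  3.5]
units [-0.011   0.0002  0.0013] rows 0.06662879868043152
```

Call:
jog_arm([
  [[-0.0347,-0.003,0,0,0,0,1],[-0.0337,-0.009,0,0,0,0,1],[-0.0316,-0.0147,0,0,0,0,1],[-0.0286,-0.02,0,0,0,0,1],[-0.0246,-0.0246,0,0,0,0,1],[-0.02,-0.0286,0,0,0,0,1],[-0.0147,-0.0316,0,0,0,0,1],[-0.009,-0.0337,0,0,0,0,1],[-0.003,-0.0347,0,0,0,0,1]],
])

```text
clock: 24.48
eef_pos: [0.6422, 0.0144, 0.1289]
tool_rot: [0.001, 0.765, 0.644, 0.001]
force: [5.0, 0.8, -0.7]
gripper_width: 0.0214
gripper_force: 20.0
```

```bash
python3 d.py 0.642 0.0146 0.1285
```

```text
t 24.4833 pos [0.6422 0.0144 0.1289] toolx [0.172 0.985 0.   ] z [ 0.003 -0.    -1.   ] w 0.0214 F [ 5.   0.8 -0.7]
units [ 0.0007 -0.0011  0.0015] rows 0.011707478623163911
```

Half a turn tracks well (friction only). I go on.

Call:
jog_arm([
  [[0.003,-0.0347,0,0,0,0,1],[0.009,-0.0337,0,0,0,0,1],[0.0147,-0.0316,0,0,0,0,1],[0.02,-0.0286,0,0,0,0,1],[0.0246,-0.0246,0,0,0,0,1],[0.0286,-0.02,0,0,0,0,1],[0.0316,-0.0147,0,0,0,0,1],[0.0337,-0.009,0,0,0,0,1],[0.0347,-0.003,0,0,0,0,1]],
])

```text
clock: 25.23
eef_pos: [0.6002, 0.0704, 0.1288]
tool_rot: [0.001, 0.766, 0.643, -0.001]
force: [0.5, -4.9, 2.5]
gripper_width: 0.0216
gripper_force: 20.0
```

Call:
jog_arm([
  [[0.0347,0.003,0,0,0,0,1],[0.0337,0.009,0,0,0,0,1],[0.0316,0.0147,0,0,0,0,1],[0.0286,0.02,0,0,0,0,1],[0.0246,0.0246,0,0,0,0,1],[0.02,0.0286,0,0,0,0,1],[0.0147,0.0316,0,0,0,0,1],[0.009,0.0337,0,0,0,0,1],[0.003,0.0347,0,0,0,0,1]],
])

```text
clock: 25.98
eef_pos: [0.6571, 0.1134, 0.1288]
tool_rot: [-0.001, 0.765, 0.644, -0.001]
force: [-5.3, 0.4, 8.6]
gripper_width: 0.0215
gripper_force: 20.0
```

```bash
python3 d.py 0.659 0.113 0.1289
python3 - <<'E'
from h import *
c=manip.camera('top')
save(c,'mid.png',(240,130,400,250),4)
c=manip.camera('scene'); save(c,'mid2.png',(230,120,420,290),4)
E
```

```text
t 25.9833 pos [0.6571 0.1134 0.1288] toolx [ 0.171  0.985 -0.   ] z [-0.004  0.001 -1.   ] w 0.0215 F [-5.3  0.4  8.6]
units [-0.0002  0.0079 -0.0005] rows 0.04767913055265109
```

View pics/mid2.png

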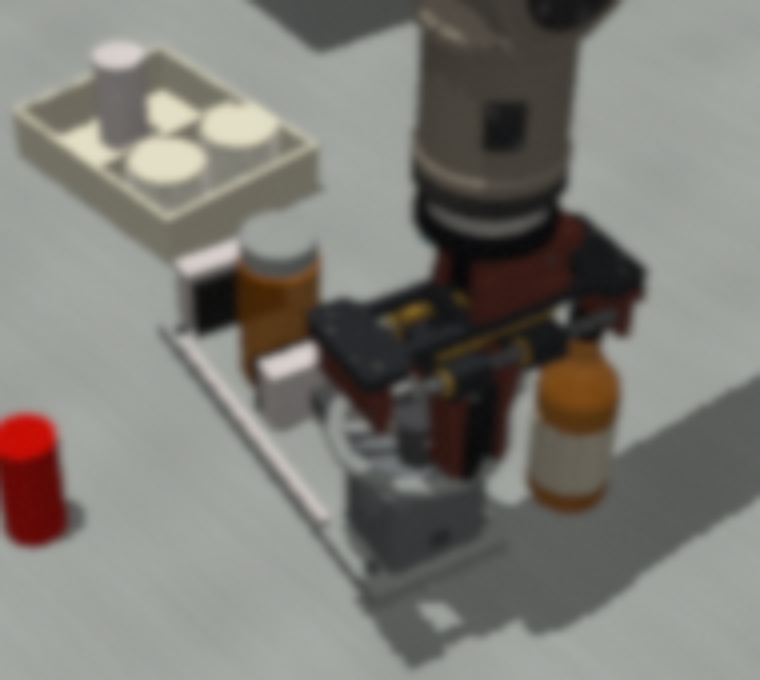

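After one turn the jaw (285,375 in the crop) has closed about 60 mm and the jar, now at (280,300), still stands upright. I wind on, slowing near contact.

Call:
jog_arm([
  [[-0.003,0.0347,0,0,0,0,1],[-0.009,0.0337,0,0,0,0,1],[-0.0147,0.0316,0,0,0,0,1],[-0.02,0.0286,0,0,0,0,1],[-0.0246,0.0246,0,0,0,0,1],[-0.0286,0.02,0,0,0,0,1],[-0.0316,0.0147,0,0,0,0,1],[-0.0337,0.009,0,0,0,0,1],[-0.0347,0.003,0,0,0,0,1]],
])

```text
clock: 26.83
eef_pos: [0.6995, 0.0582, 0.1289]
tool_rot: [-0.001, 0.765, 0.645, 0.002]
force: [1.2, 5.3, 3.1]
gripper_width: 0.0214
gripper_force: 20.0
```

Call:
jog_arm([
  [[-0.0347,-0.003,0,0,0,0,1],[-0.0337,-0.009,0,0,0,0,1],[-0.0316,-0.0147,0,0,0,0,1],[-0.0286,-0.02,0,0,0,0,1],[-0.0246,-0.0246,0,0,0,0,1],[0,0,0,0,0,0,1],[0,0,0,0,0,0,1],[0,0,0,0,0,0,1]],
])

```text
clock: 27.5
eef_pos: [0.6745, 0.0204, 0.1288]
tool_rot: [-0.0, 0.765, 0.644, -0.0]
force: [-1.9, 0.0, 6.8]
gripper_width: 0.0214
gripper_force: 20.0
```

```bash
python3 d.py
```

```text
t 27.5 pos [0.6745 0.0204 0.1288] toolx [ 0.171  0.985 -0.   ] z [-0.001 -0.    -1.   ] w 0.0214 F [-1.9  0.   6.8]
```

Call:
jog_arm([
  [[-0.02,-0.0286,0,0,0,0,1],[-0.0147,-0.0316,0,0,0,0,1],[0,0,0,0,0,0,1]],
])

```text
clock: 27.75
eef_pos: [0.6584, 0.0147, 0.1288]
tool_rot: [0.0, 0.765, 0.644, 0.0]
force: [1.1, -0.9, 4.0]
gripper_width: 0.0212
gripper_force: 20.0
```

```bash
python3 d.py
```

```text
t 27.75 pos [0.6584 0.0147 0.1288] toolx [0.171 0.985 0.   ] z [ 0.001  0.    -1.   ] w 0.0212 F [ 1.1 -0.9  4. ]
```

Call:
jog_arm([
  [[-0.005,-0.0167,0,0,0,0,1],[-0.004,-0.017,0,0,0,0,1],[0,0,0,0,0,0,1]],
])

```text
clock: 28.0
eef_pos: [0.6497, 0.0138, 0.1288]
tool_rot: [0.0, 0.765, 0.644, 0.0]
force: [2.7, -0.4, 4.5]
gripper_width: 0.0217
gripper_force: 20.0
```

```bash
python3 d.py
```

```text
t 28.0 pos [0.6497 0.0138 0.1288] toolx [0.171 0.985 0.   ] z [ 0.001 -0.    -1.   ] w 0.0217 F [ 2.7 -0.4  4.5]
```

Call:
jog_arm([
  [[-0.001,-0.0087,0,0,0,0,1],[-0.001,-0.0087,0,0,0,0,1],[0,0,0,0,0,0,1]],
])

```text
clock: 28.25
eef_pos: [0.6453, 0.0141, 0.1288]
tool_rot: [0.0, 0.765, 0.644, 0.0]
force: [1.8, -0.2, 5.8]
gripper_width: 0.0215
gripper_force: 20.0
```

Call:
jog_arm([
  [[-0.001,-0.0087,0,0,0,0,1],[0,-0.0087,0,0,0,0,1],[0,0,0,0,0,0,1]],
])

```text
clock: 28.5
eef_pos: [0.6409, 0.0146, 0.1288]
tool_rot: [0.0, 0.765, 0.644, 0.0]
force: [3.1, -0.7, 6.1]
gripper_width: 0.0215
gripper_force: 20.0
```

```bash
python3 d.py
```

```text
t 28.5 pos [0.6409 0.0146 0.1288] toolx [0.171 0.985 0.   ] z [ 0.001  0.    -1.   ] w 0.0215 F [ 3.1 -0.7  6.1]
```

Call:
jog_arm([
  [[0,-0.0087,0,0,0,0,1],[0.001,-0.0087,0,0,0,0,1],[0,0,0,0,0,0,1],[0,0,0,0,0,0,1]],
])

```text
clock: 28.83
eef_pos: [0.6368, 0.0156, 0.1288]
tool_rot: [0.0, 0.765, 0.644, 0.0]
force: [4.3, -0.8, 7.3]
gripper_width: 0.0215
gripper_force: 20.0
```

Call:
jog_arm([
  [[0.001,-0.0087,0,0,0,0,1],[0.0015,-0.0086,0,0,0,0,1],[0,0,0,0,0,0,1],[0,0,0,0,0,0,1]],
])

```text
clock: 29.17
eef_pos: [0.633, 0.0167, 0.1288]
tool_rot: [0.001, 0.765, 0.644, 0.0]
force: [5.7, -0.6, 5.3]
gripper_width: 0.0213
gripper_force: 20.0
```

```bash
python3 d.py
```

```text
t 29.1667 pos [0.633  0.0167 0.1288] toolx [ 0.171  0.985 -0.   ] z [ 0.002 -0.    -1.   ] w 0.0213 F [ 5.7 -0.6  5.3]
```

Force rises ~1.3 N per 5°, which matches the fixed jaw's spring, so the jar is being squeezed at about 14 N. One more small step, then release.

Call:
jog_arm([
  [[0.002,-0.0085,0,0,0,0,1],[0.002,-0.0085,0,0,0,0,1],[0,0,0,0,0,0,1],[0,0,0,0,0,0,1],[0,0,0,0,0,0,1]],
])

```text
clock: 29.58
eef_pos: [0.6293, 0.0182, 0.1288]
tool_rot: [0.001, 0.765, 0.644, 0.001]
force: [5.5, -0.7, 3.9]
gripper_width: 0.0213
gripper_force: 20.0
```

```bash
python3 d.py
```

```text
t 29.5833 pos [0.6293 0.0182 0.1288] toolx [ 0.172  0.985 -0.   ] z [ 0.002 -0.001 -1.   ] w 0.0213 F [ 5.5 -0.7  3.9]
```

Call:
jog_arm([
  [[0.0025,-0.0083,0,0,0,0,1],[0.003,-0.0082,0,0,0,0,1],[0,0,0,0,0,0,1],[0,0,0,0,0,0,1],[0,0,0,0,0,0,1]],
])

```text
clock: 30.0
eef_pos: [0.6259, 0.0199, 0.1288]
tool_rot: [0.001, 0.765, 0.644, 0.001]
force: [7.8, -3.0, 2.7]
gripper_width: 0.0212
gripper_force: 20.0
```

Run:
```python
from h import *
for i in range(4):
    manip.camera('scene'); s=manip.observe(); print(s['force'].round(1),s['eef_pos'].round(4))
c=manip.camera('scene'); save(c,'end1.png',(230,120,420,290),4)
```

```text
[ 7.2 -2.2  3.5] [0.6259 0.0199 0.1288]
[ 7.8 -2.3  2.6] [0.6259 0.0199 0.1288]
[ 6.7 -2.6  2.9] [0.6259 0.02   0.1288]
[ 6.5 -3.1  3.3] [0.6259 0.0199 0.1288]
```

View pics/end1.png

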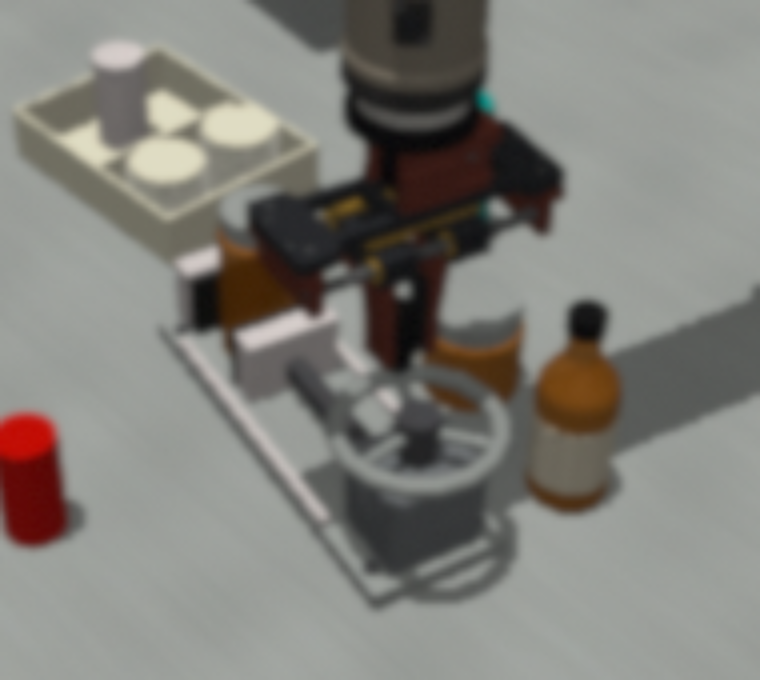

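The jaw presses the jar towards the fixed jaw (jar at (260,275), jaw at (285,355) in the crop), with about 24 N by the knob force. I let go and retreat upwards.

Call:
jog_arm([
  [[0,0,0,0,0,0,0],[0,0,0,0,0,0,-0.2],[0,0,0,0,0,0,-0.2],[0,0,0,0,0,0,-0.2],[0,0,0,0,0,0,-0.2],[0,0,-0.02,0,0,0,-0.2],[0,0,-0.05,0,0,0,-0.2],[0,0,-0.08,0,0,0,-0.2],[0,0,-0.1,0,0,0,-0.2],[0,0,-0.1,0,0,0,-0.2],[0,0,-0.05,0,0,0,-0.2],[0,0,-0.02,0,0,0,-0.2]],
])

```text
clock: 31.25
eef_pos: [0.6259, 0.0206, 0.2365]
tool_rot: [0.001, 0.765, 0.644, 0.002]
force: [0.2, 0.8, 0.0]
gripper_width: 0.0523
gripper_force: 0.0
```

Call:
jog_arm([
  [[0.04,-0.06,0,0,0,0,-0.2],[0.08,-0.1,0,0,0,0,-0.2],[0.08,-0.1,0,0,0,0,-0.2],[0.08,-0.1,0,0,0,0,-0.2],[0.08,-0.1,0,0,0,0,-0.2],[0.08,-0.04,0,0,0,0,-0.2],[0.08,0,0,0,0,0,-0.2],[0.08,0,0,0,0,0,-0.2],[0.08,0,0,0,0,0,-0.2],[0.04,0,0,0,0,0,-0.2],[0,0,0,0,0,0,-0.2]],
])

```text
clock: 32.17
eef_pos: [0.5326, 0.2224, 0.2328]
tool_rot: [0.0, 0.764, 0.645, -0.0]
force: [-0.2, 0.1, 0.0]
gripper_width: 0.0528
gripper_force: 0.0
```

```bash
python3 d.py
python3 - <<'E'
from h import *
np.set_printoptions(precision=4,suppress=True)
c=manip.camera('top'); save(c,'end2.png',(240,130,500,290),3)
K=np.array([[c['fx'],0,c['cx']],[0,c['fy'],c['cy']],[0,0,1.]])
uv=np.stack(np.meshgrid(np.arange(640.),np.arange(400.)),-1).reshape(-1,1,2)
u=cv2.undistortPoints(uv,K,np.array(c['distortion'],float))[:,0]
P=(np.c_[u,np.ones(len(u))]*c['range_z'].reshape(-1)[:,None])@c['T'][:3,:3].T+c['T'][:3,3]
x,y,z=P.T
b=np.array([.172,.985]);o=np.array([.6215,-.0904]) # mid of open faces
m=(z>.125)&(z<.142)&(abs(y+.13)<.06)&(abs(x-.61)<.06); print('jar top',P[m].mean(0),m.sum())
d=P[m].mean(0)[:2]-o; print('along',d@b,'across',d@[-b[1],b[0]])
m=(z>.055)&(z<.072)&(y>-.13)&(y<-.03)&(abs(x-.62)<.06); print('jaw',P[m].mean(0),(P[m].mean(0)[:2]-o)@b-.013,m.sum())
m=(z>.075)&(z<.095)&(abs(y+.42)<.05)&(abs(x-.53)<.06); print('tin top',P[m].mean(0),m.sum())
c=manip.camera('scene'); save(c,'end3.png',(230,120,420,290),4)
E
```

```text
t 32.1667 pos [0.5326 0.2224 0.2328] toolx [ 0.168  0.986 -0.   ] z [-0. -0. -1.] w 0.0528 F [-0.2  0.1  0. ]
jar top [ 0.6098 -0.1354  0.1345] 318
along -0.04636529195720152 across 0.003791046402141766
jaw [ 0.6184 -0.0967  0.0649] -0.019764408778482515 258
tin top [ 0.5272 -0.4212  0.0843] 208
```

View pics/end3.png

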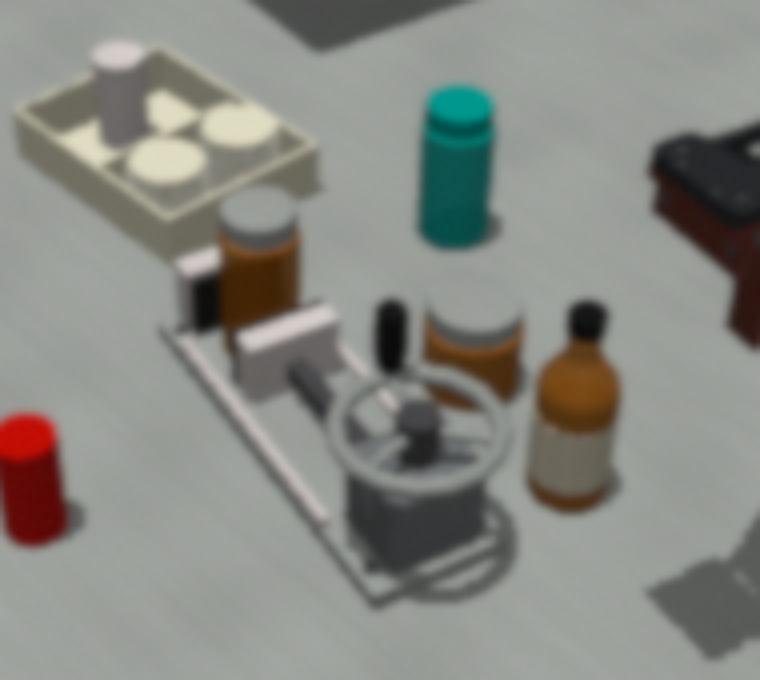

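The jar is upright between both jaws at (258,270), 4 mm off the centre line. Its centre is about 26 mm from the fixed face, so the rubber is pressed. The tin stands in the bay, the bystanders are in place and the arm is clear.

```bash
python3 -c "
from station import manip
print(manip.job_done())"
```

```text
the job is handed in; nothing more can be done
None
```

The job is handed in at about 32 s on the clock, with no verdict returned: the tin stands in the empty bay, the tall jar is pinched upright between the jaws (about 19 N by my estimate), and the arm is clear of everything.

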